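# Glaze drawer and pump

### The job

Draw a measure of glaze into the cup in the glaze drawer: move the white screw-top pot that stands in front of the drawer out of its way and leave it standing upright on the table, then pull the drawer out gently, right to its stop, without running it into the pot. The drawer holds an open cup and a closed tin; press the head of the pump whose spout then hangs over the open cup right down to its stop and let it come back up. Press no pump that has no cup under it, leave the drawer out with the cup standing in it, and do not disturb the other things on the table.

Things in the scene. Friction and masses are not known exactly. Their poses are not given: they have to be found in the camera images.
- cabinet: Low light-wood cabinet, fixed, 200 deep (x), 400 wide (y), 110 high, one drawer. Origin: centre of its underside; its own -x points out of the drawer side, z up; the closed drawer's face is at x -100. On its top two identical white pump jars (radius 36, 116 high) are fixed at x -62, y +130 and -130; low tiles (20 high) lie between and behind them.
- drawer (a joint): How far the drawer is pulled out along the cabinet's -x, in m: 0 shut, 0.12 at its stop; 1 to 2 N of friction, stays where it is left. Its front is 396 wide, 92 high, 12 above the table. In the cabinet's frame the face goes from x -100 (shut) to -220 and the handle bar from -145 to -265: that strip must be free.
- handle (a point): Middle of the drawer's straight dark steel handle bar, 11 thick and 130 long, level, along the cabinet's y. The bar's centre line stands 45 in front of the drawer's face (39 clear behind it), 75 above the table; a post at each end joins it to the face, nothing above or below it.
- pump_left (a joint): How far the head of the left (+y of the cabinet) pump is pressed, in m: 0 up, 0.016 at its stop. A spring returns it: 3 N to start, about 8 N at the stop.
- pump_right (a joint): The same for the right (-y) pump.
- head_left (a point): Centre of the top of the left pump's round white press head, 36 across, 263 above the table when up. Press it straight down here. Its spout is part of it, 11 thick, and goes 83 towards the cabinet's -x, at the head's underside.
- head_right (a point): The same for the right (-y) pump.
- spout_left (a point): Lower tip of the left pump's spout: 45 in front of the closed drawer's face, 130 to the +y side of the cabinet's middle, about 233 above the table.
- spout_right (a point): The same for the right (-y) pump.
- cup: Small open white ceramic cup without handle, 66 across the rim, 50 high, loose on the floor of the drawer (21 above the table), under one of the two spouts once the drawer is fully out; hidden inside the cabinet while the drawer is shut. Origin: centre of its underside.
- tin: Closed round white glaze tin with a lid, 66 across, 50 high, loose in the drawer on the other side. Origin: centre of its underside.
- pot: White round screw-top pot, 56 across and 85 high, 0.15 to 0.3 kg, loose on the table in front of the drawer, in its way. Origin: centre of its underside.
- bottle: Bystander: tall grey bottle, 56 across, 170 high, loose beside the cabinet. Origin: centre of its underside.
- brushes: Bystander: white pot of brushes, 76 across, 90 high, brushes up to 196 high, loose beside the cabinet. Origin: centre of its underside.
- clay: Bystander: brown block of clay, 110 (x) by 70 (y) by 50 high, loose, to one side of the drawer's run. Origin: centre of its underside.
- bowl: Bystander: white bowl, 110 across, 50 high, loose, to the other side of the drawer's run. Origin: centre of its underside.
- paint: Bystander: little clear paint jar with a white cap, 44 across, 50 high, loose on the table between the robot and the drawer's run. Origin: centre of its underside.
- spatula: Bystander: spatula with a brown handle and a square steel blade, 140 long, lying flat (up to 25 high) on the table between the robot and the drawer's run. Origin: its middle, underneath; it lies along its own x.
There are look-alikes about, which are no part of the job. Leave any blue or yellow look-alike of the pot alone.

How it is judged:
By the outcome, as a careful person would: the job done as asked, in the order asked, and still so for the second after the job is handed in, with the robot touching nothing.
It also fails if it takes over 66 s, if anything falls off the work surface, if the arm or the gripper's body presses on something with over 40 N, if the wrist force passes 120 N, or if a joint passes its speed limit or range.

### The arm

A 6-joint arm with a two-finger parallel gripper is mounted at the origin on the work surface. World frame = base frame: x ahead of the robot, y to its left, z up, the work surface at z = 0. Lengths are in m, angles in rad, forces in N, time in s.
With the tool pointing down it reaches from about 0.425 to 0.95 m from the base axis. Payload 3.5 kg.
Tool frame: the origin (TCP) lies midway between the tips of the shut fingers; the grasp point (between the pads) lies 19 mm behind it; z points along the fingers, y is the line along which they close (so a half turn about z gives the same grasp; the last joint's range is limited). The gripper opens to 85 mm and grips with 20 to 120 N. Pads are 22 mm wide; open, the fingers measure 114 mm over their backs; the gripper's body (76 mm by 85 mm) begins 54 mm behind the grasp point. The pads swing forward as they close: fully open they stand 13 mm farther back than shut.
Start: joints at [-1.387, 0.286, 1.577, -0, 1.279, -0.15], TCP at [0.221, -0.638, 0.231] pointing down, gripper open.
Joint ranges: [-2.77, 2.77], [-0.9, 2.22], [0.21, 2.48], [-1.53, 4.67], [0.24, 2.81], [-2.84, 2.84]. Speed limits (rad/s): [2.79, 2.79, 3.14, 3.14, 3.14, 3.14].

### API

Orientations are given as a unit quaternion [x, y, z, w].
In Python, from plant import ctrl gives the robot as it stands.
- The arm moves only by the tool move_arm, never from a script. Its argument "plan" is a list of rows, each an object of numbers: "x", "y", "z": the shift along the tool's x, y, z in m; "yaw": the turn about the tool's z in rad; "fingers": the closure, from 0 (fully open) to 1 (shut). In form: [{"x": .., "y": .., "z": .., "yaw": .., "fingers": ..}, ...]. A call has 1 to 5 rows; each row is the pose to reach, as a shift and turn from the pose commanded when the call began, along the tool's axes at that moment; what a row does not reach only later rows make up. A row lasts 1/10 s, in which the tool goes at most 50 mm and 8.59 degrees, less where a joint would pass 70% of its speed; a pose out of reach is approached as far as the arm can. A call with a gripper value outside its range is refused whole. The fingers move at their own pace and stop on an object; "force" is the grip in N (left out, the last holds). Time passes only in rows, so rows that repeat a pose let the fingers close. It gives the time, the measured TCP pose, the force, the opening and the grip force at its end, in the units of the state.
- ctrl.get_state(): the state, without advancing time (a new reading comes with each control period).
- ctrl.read_camera(name): name is "scene" or "side" or "wrist"; returns the picture (480x640x3 uint8, red, green, blue); there is no depth.
- ctrl.camera_model(name): a dict with "intrinsics" (3x3 intrinsics, pixels), "cam_to_world" (4x4, takes a point from camera to world coordinates); the wrist camera has in their place "tool_from_camera" (4x4, takes a point from camera to tool coordinates, whose origin is the TCP and whose axes are the flange's). Camera axes: x right, y up, looking along -z (the intrinsics and any distortion apply to the point x, -y, -z); pixel columns grow to the right and rows downward; lengths in m; the calibration is good to about 2 mm. A picture is of the moment at which its call begins: read the wrist's pose just before it. camera_model takes no time and is no camera call.
- ctrl.sign_off(): hands the job in; it is judged then, once.
The state is a dict: "time": time; "qpos": joint angles; "dq": joint speeds; "joint_efforts": joint torques, N m; "eef_pos": TCP position; "tcp_rot": TCP orientation; "contact_force": force on the tool from outside, world axes, zero at the start; "wrist_torque": the same for the moment, N m; "opening": opening from 0.0 (shut) to 1.0 (fully open); "finger_force": force on a finger pad.
Only numpy, scipy, OpenCV 4.12 (cv2) and the standard library are available. Lean on these libraries where they do the work, as an engineer would, in place of code of your own. Each camera call takes 0.05 s, during which the arm holds its last target. There are 200 camera calls.

## Working session

There is one attempt and no reset: what is moved stays moved. The work goes in short steps, Python scripts to look and compute and a tool call to move; the robot and the scene stay as the last step left them, time stands still between calls to the robot, and variables do not carry over. Pictures are saved under pics/ and viewed, at most 13 in all, crops included, and the job is handed in when it is done.

Besides the shell and the picture viewer there is one more tool, called after "Request:" by a JSON object that holds its "name" and its "arguments". move_arm: Moves the arm, as the interface text tells. Its arguments: {"type":"object","properties":{"plan":{"type":"array"},"force":{"type":"number"}},"required":["plan"]}

```bash
mkdir -p pics; cat > h.py <<'E'
import numpy as np,cv2,sys
from plant import ctrl
def snap(n,f):
    s=ctrl.get_state(); im=ctrl.read_camera(n); cv2.imwrite(f'pics/{f}.png',im[:,:,::-1]); return im,s
def ray(n,u,v,s=None):
    m=ctrl.camera_model(n);K=np.array(m['intrinsics'])
    d=np.array([(u-K[0,2])/K[0,0],-(v-K[1,2])/K[1,1],-1])
    T=np.array(m['cam_to_world'])
    return T[:3,3],T[:3,:3]@d
def onz(n,u,v,z):
    o,d=ray(n,u,v); return o+d*(z-o[2])/d[2]
def proj(n,p):
    m=ctrl.camera_model(n);K=np.array(m['intrinsics']);T=np.linalg.inv(np.array(m['cam_to_world']))
    c=T[:3,:3]@np.array(p)+T[:3,3]; return K[0,0]*c[0]/-c[2]+K[0,2],K[1,2]+K[1,1]*c[1]/c[2]
E
python3 - <<'E'
from h import *
for n in ['scene','side']: snap(n,n+'0'); print(n,ctrl.camera_model(n))
s=ctrl.get_state();print(s)
E
```

```text
scene {'intrinsics': array([[568.09155952,   0.        , 325.90377181],
       [  0.        , 568.09155952, 236.34329175],
       [  0.        ,   0.        ,   1.        ]]), 'cam_to_world': array([[-8.82032045e-01, -2.52801932e-01,  3.97631304e-01,
         9.60007201e-01],
       [ 4.71189399e-01, -4.73488684e-01,  7.44170019e-01,
         8.82379534e-01],
       [ 1.46303965e-04,  8.43741459e-01,  5.36749783e-01,
         7.93274948e-01],
       [ 0.00000000e+00,  0.00000000e+00,  0.00000000e+00,
         1.00000000e+00]])}
side {'intrinsics': array([[436.72112633,   0.        , 322.45419687],
       [  0.        , 436.72112633, 236.12521924],
       [  0.        ,   0.        ,   1.        ]]), 'cam_to_world': array([[-0.89840742,  0.32664773, -0.29353938,  0.19090651],
       [-0.4391548 , -0.6641453 ,  0.60502403,  0.65836751],
       [ 0.00267693,  0.6724673 ,  0.74012199,  0.92361088],
       [ 0.        ,  0.        ,  0.        ,  1.        ]])}
{'time': 0.1, 'qpos': array([-1.38705318e+00,  2.87127852e-01,  1.57802334e+00,  2.19844637e-05,
        1.27860716e+00, -1.49995882e-01]), 'dq': array([-5.22017165e-04, -4.48120064e-04, -3.18902775e-03,  3.82542325e-04,
       -3.24144978e-04, -6.35711304e-05]), 'joint_efforts': array([ 6.05762980e-04, -4.07298052e+01, -2.93698990e+01, -1.38039154e-04,
        3.40858714e-03, -6.71351103e-06]), 'eef_pos': array([ 0.22104149, -0.63715589,  0.23005557]), 'tcp_rot': array([ 9.86109510e-01,  1.66092933e-01, -7.74937101e-06, -1.08287503e-03]), 'contact_force': array([-0.40052616,  0.51936655,  0.55584912]), 'wrist_torque': array([-0.06217137,  0.00019747,  0.03344803]), 'finger_force': 0.0, 'opening': 1.0000538806276917}
```

View pics/scene0.png

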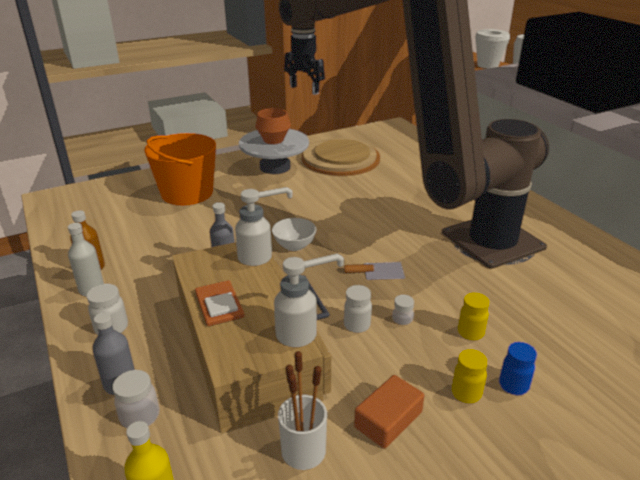

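View pics/side0.png

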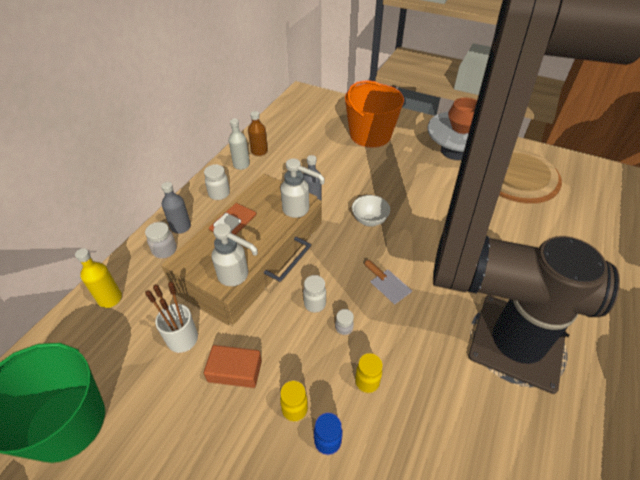

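Scene image, candidates for the pot: white screw-top jar in front of the drawer (scene 358,309; side 315,294). Could be mistaken for it: the capped paint jar (403,310; 344,321), the white jars behind the cabinet (106,309 and 135,400), the yellow jars (474,316 and 470,377) and the blue one (518,368). The first fits, as it is the only one at the handle. Next comes a close crop of both views.

```bash
python3 - <<'E'
from h import *
a=cv2.imread('pics/scene0.png')[180:360,180:420];b=cv2.imread('pics/side0.png')[150:350,160:420]
a=cv2.resize(a,(400*1,300),interpolation=cv2.INTER_CUBIC)
A=cv2.resize(cv2.imread('pics/scene0.png')[180:355,210:420],(400,333),interpolation=cv2.INTER_CUBIC) # scale 1.905
B=cv2.resize(cv2.imread('pics/side0.png')[150:350,180:400],(400,364),interpolation=cv2.INTER_CUBIC) # scale 1.818
o=np.zeros((600,800,3),np.uint8)
A=cv2.resize(cv2.imread('pics/scene0.png')[180:360,230:430],(400,360));B=cv2.resize(cv2.imread('pics/side0.png')[150:350,170:370],(400,400))
o[:360,:400]=A;o[:400,400:]=B
cv2.imwrite('pics/crop.png',o[:400])
E
```

```text
(no output)
```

View pics/crop.png

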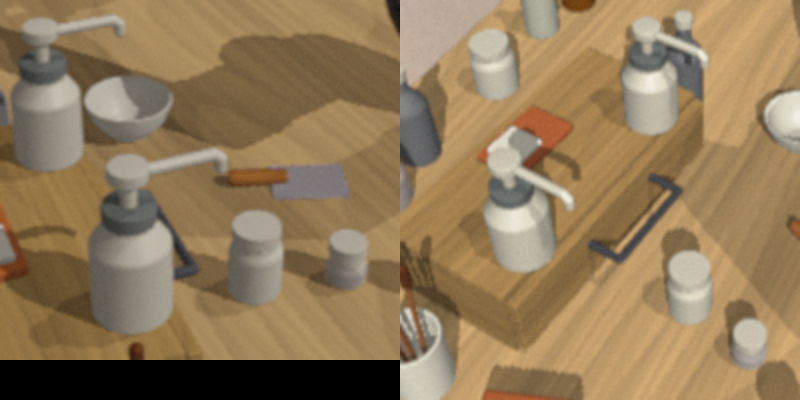

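The crop shows the white pot with a ribbed screw cap at (358,294) scene and (315,282) side, right in front of the handle. The handle runs (279,279) to (310,244) in side. The paint jar is smaller and clear.

```bash
python3 - <<'E'
from h import *
def tri(a,b):
    o1,d1=ray('scene',*a);o2,d2=ray('side',*b)
    A=np.stack([d1,-d2],1);t=np.linalg.lstsq(A,o2-o1,rcond=None)[0]
    p,q=o1+d1*t[0],o2+d2*t[1];return (p+q)/2,np.linalg.norm(p-q)
P={'headL':((294,263.5),(222.5,229),.263),'headR':((250,194),(293.5,164),.263),'pot':((358.5,294),(315,282.5),.085),
'paint':((404,301),(345,315),.05),'handL':((326.5,315.5),(279,279),.075)}
for k,(a,b,z) in P.items():
    print(k,*[np.round(v,3) for v in (onz('scene',*a,z),onz('side',*b,z),*tri(a,b))])
print('handR',onz('side',310,244,.08))
# big-contour checks
for n,(u,v) in {'clay':(233,357),'bowl':(370,207),'spatB':(390,288),'spatH':(374,269),'yel1':(369,362),'yel2':(293,389)}.items():print(n,np.round(onz('side',u,v,{'clay':.05,'bowl':.05}.get(n,.02)),3))
hl=np.array(onz('side',*P['headL'][1],.263))
print(ctrl.camera_model('wrist'))
E
```

```text
headL [0.651 0.195 0.263] [0.648 0.192 0.263] [0.649 0.19  0.26 ] 0.001
headR [ 0.626 -0.06   0.263] [ 0.618 -0.061  0.263] [ 0.623 -0.069  0.257] 0.002
pot [0.479 0.121 0.085] [0.474 0.114 0.085] [0.475 0.112 0.079] 0.004
paint [0.384 0.148 0.05 ] [0.382 0.143 0.05 ] [0.382 0.143 0.047] 0.002
handL [0.561 0.138 0.075] [0.56  0.136 0.075] [0.56  0.136 0.074] 0.001
handR [0.54218835 0.00740187 0.08      ]
clay [0.556 0.346 0.05 ]
bowl [ 0.464 -0.218  0.05 ]
spatB [0.319 0.003 0.02 ]
spatH [ 0.377 -0.035  0.02 ]
yel1 [0.291 0.213 0.02 ]
yel2 [0.413 0.341 0.02 ]
{'intrinsics': array([[354.52770437,   0.        , 323.30845629],
       [  0.        , 354.52770437, 237.3488954 ],
       [  0.        ,   0.        ,   1.        ]]), 'tool_from_camera': array([[-2.89593630e-04,  9.51026406e-01,  3.09109514e-01,
         7.87223483e-02],
       [ 9.99999685e-01,  5.03845621e-04, -6.13300278e-04,
        -1.66021275e-04],
       [-7.39008234e-04,  3.09109239e-01, -9.51026252e-01,
        -1.43636175e-01],
       [ 0.00000000e+00,  0.00000000e+00,  0.00000000e+00,
         1.00000000e+00]])}
```

Request:
{"name": "move_arm", "arguments": {"plan": [{"x": 0.17,"y": -0.145,"z": -0.02,"yaw": 0.44,"fingers": 0},{"x": 0.17,"y": -0.145,"z": -0.02,"yaw": 0.44,"fingers": 0},{"x": 0.17,"y": -0.145,"z": -0.02,"yaw": 0.44,"fingers": 0},{"x": 0.17,"y": -0.145,"z": -0.02,"yaw": 0.44,"fingers": 0},{"x": 0.17,"y": -0.145,"z": -0.02,"yaw": 0.44,"fingers": 0}]}}

```text
time: 0.6
eef_pos: [0.3357, -0.4417, 0.2512]
tcp_rot: [0.999, -0.052, 0.0, -0.001]
contact_force: [-0.0, -0.6, -0.4]
opening: 0.996
finger_force: 0.0
```

Request:
{"name": "move_arm", "arguments": {"plan": [{"x": 0.04,"y": -0.24,"fingers": 0},{"x": 0.04,"y": -0.24,"fingers": 0},{"x": 0.04,"y": -0.24,"fingers": 0},{"x": 0.04,"y": -0.24,"fingers": 0},{"x": 0.04,"y": -0.24,"fingers": 0}]}}

```text
validation failed for argument at $.pl...
```

Request:
{"name": "move_arm", "arguments": {"plan": [{"x": 0.03,"y": -0.24,"fingers": 0},{"x": 0.03,"y": -0.24,"fingers": 0},{"x": 0.03,"y": -0.24,"fingers": 0},{"x": 0.03,"y": -0.24,"fingers": 0},{"x": 0.03,"y": -0.24,"fingers": 0}]}}

```text
validation failed for argument at $.pl...
```

Request:
{"name": "move_arm", "arguments": {"plan": [{"x": 0.012,"y": -0.09,"fingers": 0},{"x": 0.012,"y": -0.09,"fingers": 0},{"x": 0.012,"y": -0.09,"fingers": 0},{"x": 0.012,"y": -0.09,"fingers": 0}]}}

```text
validation failed for argument at $.pl...
```

```bash
cat >> h.py <<'E'
from scipy.spatial.transform import Rotation as R
def wz(s,u,v,z):
    m=ctrl.camera_model('wrist');K=np.array(m['intrinsics']);T=np.array(m['tool_from_camera'])
    d=T[:3,:3]@np.array([(u-K[0,2])/K[0,0],-(v-K[1,2])/K[1,1],-1]);r=R.from_quat(s['tcp_rot'])
    o=r.apply(T[:3,3])+s['eef_pos'];d=r.apply(d);return o+d*(z-o[2])/d[2]
E
python3 - <<'E'
from h import *
im,s=snap('wrist','w1');print(s['eef_pos'],s['tcp_rot'],s['time'],s['qpos'])
E
```

```text
[ 0.33573792 -0.44167062  0.251204  ] [ 9.98651153e-01 -5.19175463e-02  1.30642500e-04 -6.51888685e-04] 0.6 [-1.10411516e+00  6.36867029e-03  1.85321134e+00  9.10637097e-04
  1.28301558e+00  5.70304087e-01]
```

View pics/w1.png

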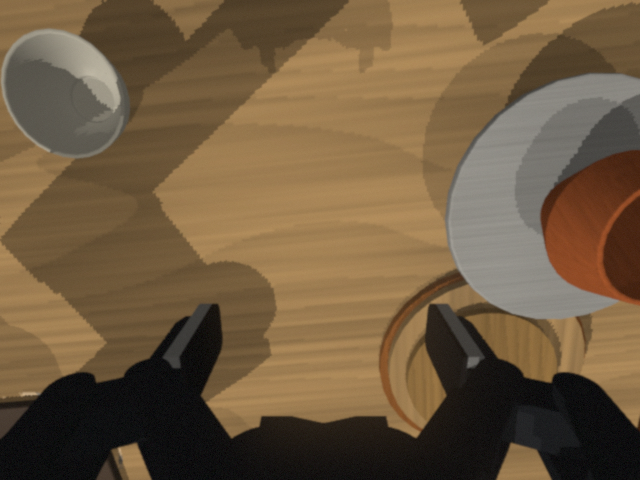

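The moves were refused because every row needs all five keys. This wrist view shows only the bowl (65,93), the cake stand at right and free table between them.

Request:
{"name": "move_arm", "arguments": {"plan": [{"x": 0.04,"y": -0.24,"z": 0,"yaw": 0,"fingers": 0},{"x": 0.04,"y": -0.24,"z": 0,"yaw": 0,"fingers": 0},{"x": 0.04,"y": -0.24,"z": 0,"yaw": 0,"fingers": 0},{"x": 0.04,"y": -0.24,"z": 0,"yaw": 0,"fingers": 0},{"x": 0.04,"y": -0.24,"z": 0,"yaw": 0,"fingers": 0}]}}

```text
time: 1.15
eef_pos: [0.3994, -0.2086, 0.2509]
tcp_rot: [0.999, -0.053, -0.0, -0.0]
contact_force: [0.0, -0.1, 0.2]
opening: 1.0
finger_force: 0.0
```

Request:
{"name": "move_arm", "arguments": {"plan": [{"x": 0.03,"y": -0.24,"z": 0,"yaw": 0,"fingers": 0},{"x": 0.03,"y": -0.24,"z": 0,"yaw": 0,"fingers": 0},{"x": 0.03,"y": -0.24,"z": 0,"yaw": 0,"fingers": 0},{"x": 0.03,"y": -0.24,"z": 0,"yaw": 0,"fingers": 0},{"x": 0.03,"y": -0.24,"z": 0,"yaw": 0,"fingers": 0}]}}

```text
time: 1.65
eef_pos: [0.4547, 0.027, 0.2511]
tcp_rot: [0.999, -0.053, 0.0, -0.0]
contact_force: [0.4, 0.3, -0.4]
opening: 1.0
finger_force: 0.0
```

Request:
{"name": "move_arm", "arguments": {"plan": [{"x": 0.012,"y": -0.09,"z": 0,"yaw": 0,"fingers": 0},{"x": 0.012,"y": -0.09,"z": 0,"yaw": 0,"fingers": 0},{"x": 0.012,"y": -0.09,"z": 0,"yaw": 0,"fingers": 0},{"x": 0.012,"y": -0.09,"z": 0,"yaw": 0,"fingers": 0}]}}

```text
time: 2.05
eef_pos: [0.476, 0.1136, 0.2507]
tcp_rot: [0.999, -0.052, -0.001, 0.0]
contact_force: [-0.2, -0.3, -0.3]
opening: 1.003
finger_force: 0.0
```

```bash
python3 - <<'E'
from h import *
im,s=snap('wrist','w2');print(s['eef_pos'],s['tcp_rot'],s['time'],s['qpos'])
E
```

```text
[0.47604518 0.11356403 0.25069952] [ 9.98647489e-01 -5.19871660e-02 -6.47415951e-04  3.30196941e-04] 2.05 [ 2.68114209e-02 -1.47488786e-01  1.99916647e+00 -5.78857268e-04
  1.29125783e+00  1.70178909e+00]
```

View pics/w2.png

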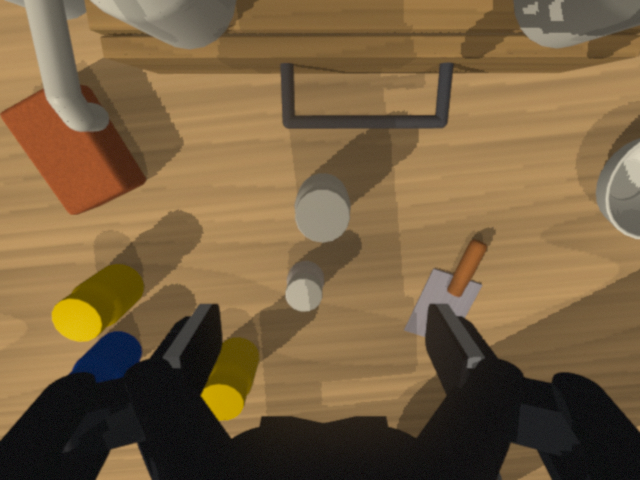

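The wrist view shows the pot lid at (322,213), the handle bar from (288,123) to (445,122) almost level with the image, the left spout at (85,118), paint jar (304,293), spatula (450,285) and bowl (630,190).

```bash
python3 - <<'E'
from h import *
s=ctrl.get_state();r=R.from_quat(s['tcp_rot']);e=s['eef_pos']
for k,(u,v,z) in dict(pot=(322,213,.085),potL=(295,213,.085),potR=(349,213,.085),hL=(285,122,.08),hR=(449,122,.08),paint=(304,293,.05),spoutL=(88,118,.24),spatTip=(478,240,.02),spatfar=(410,330,.01),bowl=(650,190,.05)).items():
    p=wz(s,u,v,z);print(k,np.round(p,3),'tool',np.round(r.inv().apply(p-e),3))
s1=dict(eef_pos=[.3357,-.4417,.2512],tcp_rot=[.99865,-.0519,0,-.0006])
for k,(u,v,z) in dict(stand=(560,195,.1),standL=(447,215,.1),plateL=(380,370,.02),bowl=(66,93,.05)).items(): print(k,np.round(wz(s1,u,v,z),3))
E
```

```text
pot [0.477 0.113 0.085] tool [ 0.001 -0.001  0.166]
potL [0.48  0.137 0.085] tool [ 0.001 -0.025  0.166]
potR [0.475 0.089 0.085] tool [0.001 0.023 0.166]
hL [0.558 0.136 0.08 ] tool [ 0.079 -0.032  0.171]
hR [ 0.543 -0.001  0.08 ] tool [0.079 0.106 0.171]
paint [0.382 0.143 0.05 ] tool [-0.096 -0.021  0.201]
spoutL [0.566 0.201 0.24 ] tool [ 0.08  -0.097  0.011]
spatTip [ 0.412 -0.054  0.02 ] tool [-0.046  0.173  0.231]
spatfar [0.298 0.023 0.01 ] tool [-0.168  0.108  0.241]
bowl [ 0.457 -0.208  0.05 ] tool [0.015 0.321 0.201]
stand [ 0.335 -0.642  0.1  ]
standL [ 0.328 -0.547  0.1  ]
plateL [ 0.11 -0.49  0.02]
bowl [ 0.463 -0.221  0.05 ]
```

Request:
{"name": "move_arm", "arguments": {"plan": [{"x": 0.001,"y": -0.001,"z": 0.05,"yaw": 0,"fingers": 0},{"x": 0.001,"y": -0.001,"z": 0.1,"yaw": 0,"fingers": 0},{"x": 0.001,"y": -0.001,"z": 0.14,"yaw": 0,"fingers": 0},{"x": 0.001,"y": -0.001,"z": 0.18,"yaw": 0,"fingers": 0},{"x": 0.001,"y": -0.001,"z": 0.215,"yaw": 0,"fingers": 0}]}}

```text
time: 2.6
eef_pos: [0.4766, 0.1121, 0.0344]
tcp_rot: [0.999, -0.054, -0.001, 0.0]
contact_force: [0.3, 0.4, 0.9]
opening: 1.004
finger_force: 0.0
```

Request:
{"name": "move_arm", "arguments": {"plan": [{"x": 0,"y": 0,"z": 0,"yaw": 0,"fingers": 0},{"x": 0,"y": 0,"z": 0,"yaw": 0,"fingers": 0.6},{"x": 0,"y": 0,"z": 0,"yaw": 0,"fingers": 0.6},{"x": 0,"y": 0,"z": 0,"yaw": 0,"fingers": 0.6},{"x": 0,"y": 0,"z": 0,"yaw": 0,"fingers": 0.6}], "force": 30}}

```text
time: 3.1
eef_pos: [0.4798, 0.1137, 0.0392]
tcp_rot: [0.999, -0.053, 0.003, 0.0]
contact_force: [-0.5, -1.3, 6.8]
opening: 0.636
finger_force: 32.6
```

Request:
{"name": "move_arm", "arguments": {"plan": [{"x": 0,"y": 0,"z": 0,"yaw": 0,"fingers": 0.6},{"x": 0,"y": 0,"z": 0,"yaw": 0,"fingers": 0.6},{"x": 0,"y": 0,"z": 0,"yaw": 0,"fingers": 0.6}]}}

```text
time: 3.4
eef_pos: [0.4798, 0.1137, 0.0392]
tcp_rot: [0.999, -0.053, 0.003, 0.0]
contact_force: [-1.0, -1.9, 6.7]
opening: 0.631
finger_force: 32.7
```

Request:
{"name": "move_arm", "arguments": {"plan": [{"x": 0,"y": 0,"z": -0.02,"yaw": 0,"fingers": 0.6},{"x": 0,"y": 0,"z": -0.05,"yaw": 0,"fingers": 0.6},{"x": 0,"y": 0,"z": -0.08,"yaw": 0,"fingers": 0.6},{"x": 0,"y": 0,"z": -0.11,"yaw": 0,"fingers": 0.6},{"x": 0,"y": 0,"z": -0.12,"yaw": 0,"fingers": 0.6}]}}

```text
time: 3.9
eef_pos: [0.4793, 0.1142, 0.1603]
tcp_rot: [0.999, -0.053, 0.004, -0.0]
contact_force: [0.3, 0.3, -1.0]
opening: 0.64
finger_force: 32.8
```

Request:
{"name": "move_arm", "arguments": {"plan": [{"x": 0,"y": 0.03,"z": 0,"yaw": 0,"fingers": 0.6},{"x": -0.01,"y": 0.07,"z": 0,"yaw": 0,"fingers": 0.6},{"x": -0.015,"y": 0.11,"z": 0,"yaw": 0,"fingers": 0.6},{"x": -0.02,"y": 0.15,"z": 0,"yaw": 0,"fingers": 0.6},{"x": -0.03,"y": 0.19,"z": 0,"yaw": 0,"fingers": 0.6}]}}

```text
time: 4.4
eef_pos: [0.4265, -0.0729, 0.1556]
tcp_rot: [0.999, -0.053, -0.0, -0.0]
contact_force: [0.7, -0.5, -1.1]
opening: 0.635
finger_force: 32.8
```

Request:
{"name": "move_arm", "arguments": {"plan": [{"x": -0.01,"y": 0.04,"z": 0,"yaw": 0,"fingers": 0.6},{"x": -0.015,"y": 0.08,"z": 0,"yaw": 0,"fingers": 0.6},{"x": -0.02,"y": 0.12,"z": 0,"yaw": 0,"fingers": 0.6},{"x": -0.03,"y": 0.16,"z": 0,"yaw": 0,"fingers": 0.6},{"x": -0.035,"y": 0.2,"z": 0,"yaw": 0,"fingers": 0.6}]}}

```text
time: 4.9
eef_pos: [0.3699, -0.2677, 0.1553]
tcp_rot: [0.999, -0.053, -0.0, -0.001]
contact_force: [1.1, 0.3, -1.5]
opening: 0.63
finger_force: 32.8
```

Request:
{"name": "move_arm", "arguments": {"plan": [{"x": -0.005,"y": 0.03,"z": 0,"yaw": 0,"fingers": 0.6},{"x": -0.005,"y": 0.05,"z": 0,"yaw": 0,"fingers": 0.6},{"x": -0.005,"y": 0.05,"z": 0,"yaw": 0,"fingers": 0.6}]}}

```text
time: 5.2
eef_pos: [0.3607, -0.3178, 0.1559]
tcp_rot: [0.999, -0.054, -0.0, -0.0]
contact_force: [-0.4, 0.6, -1.0]
opening: 0.635
finger_force: 32.8
```

Request:
{"name": "move_arm", "arguments": {"plan": [{"x": 0,"y": 0,"z": 0.04,"yaw": 0,"fingers": 0.6},{"x": 0,"y": 0,"z": 0.075,"yaw": 0,"fingers": 0.6},{"x": 0,"y": 0,"z": 0.1,"yaw": 0,"fingers": 0.6},{"x": 0,"y": 0,"z": 0.108,"yaw": 0,"fingers": 0.6},{"x": 0,"y": 0,"z": 0.112,"yaw": 0,"fingers": 0.6}]}}

```text
time: 5.7
eef_pos: [0.3612, -0.3147, 0.0434]
tcp_rot: [0.999, -0.052, -0.001, -0.001]
contact_force: [0.2, 0.7, 0.2]
opening: 0.635
finger_force: 32.8
```

Request:
{"name": "move_arm", "arguments": {"plan": [{"x": 0,"y": 0,"z": 0.002,"yaw": 0,"fingers": 0.6},{"x": 0,"y": 0,"z": 0.004,"yaw": 0,"fingers": 0.6},{"x": 0,"y": 0,"z": 0.004,"yaw": 0,"fingers": 0.6}]}}

```text
time: 6.0
eef_pos: [0.3617, -0.3167, 0.0414]
tcp_rot: [0.999, -0.053, 0.001, 0.001]
contact_force: [0.1, 0.3, -1.6]
opening: 0.631
finger_force: 32.8
```

Request:
{"name": "move_arm", "arguments": {"plan": [{"x": 0,"y": 0,"z": 0.001,"yaw": 0,"fingers": 0.6},{"x": 0,"y": 0,"z": 0.003,"yaw": 0,"fingers": 0.6},{"x": 0,"y": 0,"z": 0.003,"yaw": 0,"fingers": 0.6}]}}

```text
time: 6.3
eef_pos: [0.3615, -0.3169, 0.0392]
tcp_rot: [0.999, -0.053, -0.0, 0.0]
contact_force: [-2.5, 2.0, 8.3]
opening: 0.634
finger_force: 33.8
```

Request:
{"name": "move_arm", "arguments": {"plan": [{"x": 0,"y": 0,"z": 0,"yaw": 0,"fingers": 0.3},{"x": 0,"y": 0,"z": 0,"yaw": 0,"fingers": 0.1},{"x": 0,"y": 0,"z": 0,"yaw": 0,"fingers": 0.0},{"x": 0,"y": 0,"z": 0,"yaw": 0,"fingers": 0.0},{"x": 0,"y": 0,"z": 0,"yaw": 0,"fingers": 0.0}]}}

```text
time: 6.8
eef_pos: [0.361, -0.3161, 0.0372]
tcp_rot: [0.999, -0.053, -0.0, -0.0]
contact_force: [-0.2, 0.0, 0.2]
opening: 1.001
finger_force: 0.0
```

Request:
{"name": "move_arm", "arguments": {"plan": [{"x": 0,"y": 0,"z": -0.03,"yaw": 0,"fingers": 0.0},{"x": 0,"y": 0,"z": -0.07,"yaw": 0,"fingers": 0.0},{"x": 0,"y": 0,"z": -0.11,"yaw": 0,"fingers": 0.0},{"x": 0,"y": 0,"z": -0.15,"yaw": 0,"fingers": 0.0},{"x": 0,"y": 0,"z": -0.19,"yaw": 0,"fingers": 0.0}]}}

```text
time: 7.3
eef_pos: [0.3609, -0.3158, 0.2288]
tcp_rot: [0.999, -0.053, -0.0, -0.0]
contact_force: [0.3, -1.8, 0.2]
opening: 0.998
finger_force: 0.0
```

```bash
python3 - <<'E'
from h import *
im,s=snap('wrist','w3');print(s['eef_pos'])
im,s=snap('side','side1')
o=np.hstack([cv2.resize(cv2.imread('pics/w3.png'),(400,300)),cv2.resize(cv2.imread('pics/side1.png')[100:400,200:600],(400,300))])
cv2.imwrite('pics/c2.png',o)
E
```

```text
[ 0.36089254 -0.31583513  0.22882703]
```

View pics/c2.png

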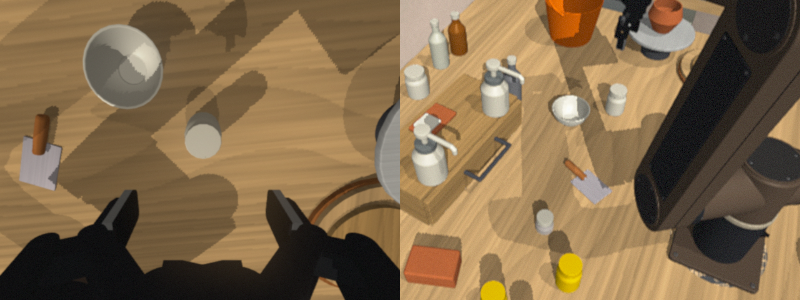

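The pot stands upright at wrist (203,140 in the half-size crop), clear of the bowl, and the strip in front of the drawer is free. Next I shut the fingers and go behind the handle bar.

Request:
{"name": "move_arm", "arguments": {"plan": [{"x": 0.01,"y": -0.04,"z": 0,"yaw": 0,"fingers": 1},{"x": 0.02,"y": -0.09,"z": 0,"yaw": 0,"fingers": 1},{"x": 0.025,"y": -0.13,"z": 0,"yaw": 0,"fingers": 1},{"x": 0.03,"y": -0.17,"z": 0,"yaw": 0,"fingers": 1},{"x": 0.04,"y": -0.21,"z": 0,"yaw": 0,"fingers": 1}]}}

```text
time: 7.9
eef_pos: [0.4226, -0.1097, 0.2263]
tcp_rot: [0.999, -0.053, -0.001, -0.0]
contact_force: [1.1, -0.2, 0.3]
opening: 0.143
finger_force: 0.0
```

Request:
{"name": "move_arm", "arguments": {"plan": [{"x": 0.01,"y": -0.04,"z": 0,"yaw": 0,"fingers": 1},{"x": 0.015,"y": -0.09,"z": 0,"yaw": 0,"fingers": 1},{"x": 0.02,"y": -0.13,"z": 0.02,"yaw": 0,"fingers": 1},{"x": 0.02,"y": -0.17,"z": 0.04,"yaw": 0,"fingers": 1},{"x": 0.02,"y": -0.19,"z": 0.06,"yaw": 0,"fingers": 1}]}}

```text
time: 8.4
eef_pos: [0.4626, 0.078, 0.1658]
tcp_rot: [0.999, -0.052, -0.0, -0.0]
contact_force: [0.2, -0.8, -0.0]
opening: 0.001
finger_force: 0.0
```

Request:
{"name": "move_arm", "arguments": {"plan": [{"x": 0.03,"y": 0,"z": 0.01,"yaw": 0,"fingers": 1},{"x": 0.06,"y": 0,"z": 0.02,"yaw": 0,"fingers": 1},{"x": 0.09,"y": 0,"z": 0.03,"yaw": 0,"fingers": 1},{"x": 0.114,"y": 0,"z": 0.03,"yaw": 0,"fingers": 1},{"x": 0.114,"y": 0,"z": 0.03,"yaw": 0,"fingers": 1}]}}

```text
time: 8.9
eef_pos: [0.578, 0.0627, 0.1358]
tcp_rot: [0.999, -0.053, -0.0, 0.0]
contact_force: [-0.2, 0.7, 1.1]
opening: 0.003
finger_force: 0.0
```

```bash
python3 - <<'E'
from h import *
im,s=snap('wrist','w4');print(s['eef_pos'],s['opening'],s['tcp_rot'])
E
```

```text
[0.5779972  0.06269654 0.13583039] 0.002707909955857473 [ 9.98576090e-01 -5.33438027e-02 -4.79661703e-04  2.95780581e-05]
```

View pics/w4.png

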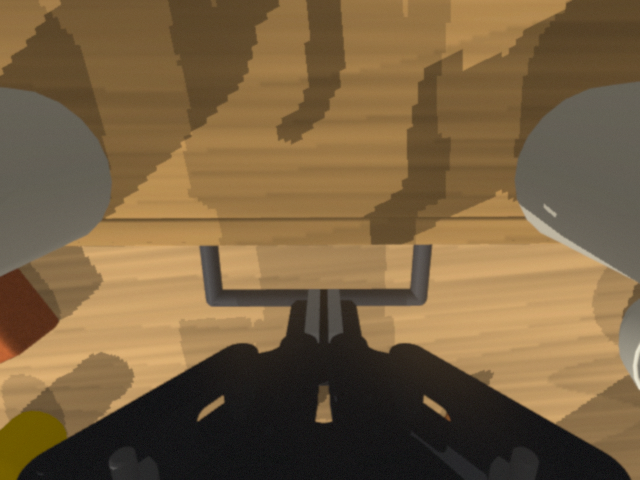

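The bar runs from (205,298) to (428,298) and the drawer front's top edge is at row 243. The fingertips at (323,295) are above and in front of the gap because of the perspective.

```bash
python3 - <<'E'
from h import *
s=ctrl.get_state();r=R.from_quat(s['tcp_rot'])
for u,v,z in [(320,290,.0805),(320,305,.0805),(320,298,.078),(320,243,.104),(205,298,.08),(430,298,.08),(320,245,.104),(320,219,.11)]:
    print(u,v,np.round(r.inv().apply(wz(s,u,v,z)-s['eef_pos']),4))
E
```

```text
320 290 [-0.0203 -0.0019  0.0555]
320 305 [-0.0307 -0.0019  0.0555]
320 298 [-0.0271 -0.0019  0.058 ]
320 243 [ 0.0186 -0.0015  0.0319]
205 298 [-0.026  -0.0739  0.056 ]
430 298 [-0.0261  0.0671  0.056 ]
320 245 [ 0.0175 -0.0015  0.0319]
320 219 [ 0.0332 -0.0014  0.0259]
```

Request:
{"name": "move_arm", "arguments": {"plan": [{"x": -0.001,"y": -0.003,"z": 0.02,"yaw": 0,"fingers": 1},{"x": -0.001,"y": -0.003,"z": 0.04,"yaw": 0,"fingers": 1},{"x": -0.001,"y": -0.003,"z": 0.06,"yaw": 0,"fingers": 1},{"x": -0.001,"y": -0.003,"z": 0.078,"yaw": 0,"fingers": 1},{"x": -0.001,"y": -0.003,"z": 0.078,"yaw": 0,"fingers": 1}]}}

```text
time: 9.45
eef_pos: [0.572, 0.0666, 0.0561]
tcp_rot: [0.999, -0.053, -0.004, -0.0]
contact_force: [-0.9, -1.0, -0.0]
opening: -0.003
finger_force: 0.0
```

Request:
{"name": "move_arm", "arguments": {"plan": [{"x": -0.003,"y": 0,"z": 0,"yaw": 0,"fingers": 1},{"x": -0.006,"y": 0,"z": 0,"yaw": 0,"fingers": 1},{"x": -0.009,"y": 0,"z": 0,"yaw": 0,"fingers": 1},{"x": -0.012,"y": 0,"z": 0,"yaw": 0,"fingers": 1},{"x": -0.015,"y": 0,"z": 0,"yaw": 0,"fingers": 1}]}}

```text
time: 9.95
eef_pos: [0.5617, 0.0678, 0.0605]
tcp_rot: [0.999, -0.053, 0.001, 0.0]
contact_force: [1.1, 0.4, 0.5]
opening: -0.0
finger_force: 0.7
```

Request:
{"name": "move_arm", "arguments": {"plan": [{"x": -0.004,"y": 0,"z": 0,"yaw": 0,"fingers": 1},{"x": -0.008,"y": 0,"z": 0,"yaw": 0,"fingers": 1},{"x": -0.012,"y": 0,"z": 0,"yaw": 0,"fingers": 1},{"x": -0.016,"y": 0,"z": 0,"yaw": 0,"fingers": 1},{"x": -0.02,"y": 0,"z": 0,"yaw": 0,"fingers": 1}]}}

```text
time: 10.45
eef_pos: [0.5407, 0.07, 0.0593]
tcp_rot: [0.999, -0.053, -0.0, 0.0]
contact_force: [1.9, -0.6, 1.3]
opening: -0.002
finger_force: 0.7
```

Request:
{"name": "move_arm", "arguments": {"plan": [{"x": -0.005,"y": 0,"z": 0,"yaw": 0,"fingers": 1},{"x": -0.01,"y": 0,"z": 0,"yaw": 0,"fingers": 1},{"x": -0.015,"y": 0,"z": 0,"yaw": 0,"fingers": 1},{"x": -0.02,"y": 0,"z": 0,"yaw": 0,"fingers": 1},{"x": -0.025,"y": 0,"z": 0,"yaw": 0,"fingers": 1}]}}

```text
time: 10.95
eef_pos: [0.5157, 0.0726, 0.0593]
tcp_rot: [0.999, -0.053, -0.0, 0.0]
contact_force: [0.8, -1.8, 0.9]
opening: 0.0
finger_force: 0.7
```

Request:
{"name": "move_arm", "arguments": {"plan": [{"x": -0.005,"y": 0,"z": 0,"yaw": 0,"fingers": 1},{"x": -0.01,"y": 0,"z": 0,"yaw": 0,"fingers": 1},{"x": -0.015,"y": 0,"z": 0,"yaw": 0,"fingers": 1},{"x": -0.02,"y": 0,"z": 0,"yaw": 0,"fingers": 1},{"x": -0.025,"y": 0,"z": 0,"yaw": 0,"fingers": 1}]}}

```text
time: 11.45
eef_pos: [0.4908, 0.0753, 0.0593]
tcp_rot: [0.999, -0.053, -0.0, 0.0]
contact_force: [1.7, -1.0, -0.1]
opening: 0.002
finger_force: 0.7
```

Request:
{"name": "move_arm", "arguments": {"plan": [{"x": -0.005,"y": 0,"z": 0,"yaw": 0,"fingers": 1},{"x": -0.01,"y": 0,"z": 0,"yaw": 0,"fingers": 1},{"x": -0.015,"y": 0,"z": 0,"yaw": 0,"fingers": 1},{"x": -0.02,"y": 0,"z": 0,"yaw": 0,"fingers": 1},{"x": -0.025,"y": 0,"z": 0,"yaw": 0,"fingers": 1}]}}

```text
time: 11.95
eef_pos: [0.466, 0.078, 0.0593]
tcp_rot: [0.999, -0.053, -0.0, -0.0]
contact_force: [0.9, -1.4, -0.5]
opening: 0.004
finger_force: 0.7
```

Request:
{"name": "move_arm", "arguments": {"plan": [{"x": -0.003,"y": 0,"z": 0,"yaw": 0,"fingers": 1},{"x": -0.006,"y": 0,"z": 0,"yaw": 0,"fingers": 1},{"x": -0.009,"y": 0,"z": 0,"yaw": 0,"fingers": 1},{"x": -0.011,"y": 0,"z": 0,"yaw": 0,"fingers": 1},{"x": -0.013,"y": 0,"z": 0,"yaw": 0,"fingers": 1}]}}

```text
time: 12.45
eef_pos: [0.4534, 0.0793, 0.0593]
tcp_rot: [0.999, -0.053, -0.0, -0.0]
contact_force: [0.6, -0.2, -0.0]
opening: -0.004
finger_force: 0.7
```

Request:
{"name": "move_arm", "arguments": {"plan": [{"x": -0.001,"y": 0,"z": 0,"yaw": 0,"fingers": 1},{"x": -0.002,"y": 0,"z": 0,"yaw": 0,"fingers": 1},{"x": -0.003,"y": 0,"z": 0,"yaw": 0,"fingers": 1},{"x": -0.004,"y": 0,"z": 0,"yaw": 0,"fingers": 1}]}}

```text
time: 12.85
eef_pos: [0.4505, 0.0796, 0.0595]
tcp_rot: [0.999, -0.053, 0.001, -0.0]
contact_force: [5.5, -1.0, -3.7]
opening: -0.0
finger_force: 2.7
```

Request:
{"name": "move_arm", "arguments": {"plan": [{"x": -0.001,"y": 0,"z": 0,"yaw": 0,"fingers": 1},{"x": -0.0015,"y": 0,"z": 0,"yaw": 0,"fingers": 1},{"x": -0.0015,"y": 0,"z": 0,"yaw": 0,"fingers": 1}]}}

```text
time: 13.15
eef_pos: [0.4505, 0.0796, 0.0599]
tcp_rot: [0.999, -0.053, 0.004, -0.0]
contact_force: [8.3, -0.6, -5.2]
opening: 0.003
finger_force: 3.8
```

```bash
python3 - <<'E'
from h import *
im,s=snap('side','side2');print(s['contact_force'])
snap('scene','scene2')
o=np.hstack([cv2.resize(cv2.imread('pics/scene2.png')[150:450,180:480],(400,400)),cv2.resize(cv2.imread('pics/side2.png')[120:380,160:420],(400,400))])
cv2.imwrite('pics/c3.png',o)
E
```

```text
[ 8.26680715 -0.61592284 -5.15136197]
```

View pics/c3.png

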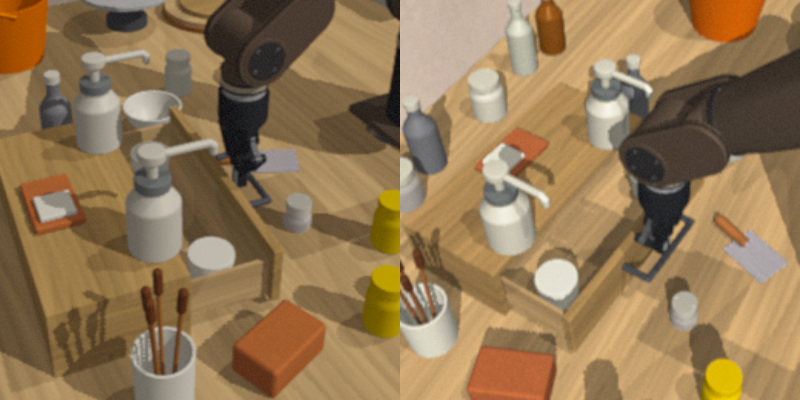

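The drawer is at its stop: the force rises with no motion. The container on the left at (212,255 in the crop) looks flat-topped, so probably the tin. The right one is hidden by the arm, so I release the handle and look from above.

Request:
{"name": "move_arm", "arguments": {"plan": [{"x": 0.004,"y": 0,"z": 0,"yaw": 0,"fingers": 1},{"x": 0.008,"y": 0,"z": 0,"yaw": 0,"fingers": 1},{"x": 0.01,"y": 0,"z": 0,"yaw": 0,"fingers": 1},{"x": 0.01,"y": 0,"z": -0.02,"yaw": 0,"fingers": 1},{"x": 0.01,"y": 0,"z": -0.06,"yaw": 0,"fingers": 1}]}}

```text
time: 13.75
eef_pos: [0.4548, 0.0789, 0.1165]
tcp_rot: [0.999, -0.053, -0.005, -0.0]
contact_force: [0.7, -0.2, -0.3]
opening: 0.002
finger_force: 0.0
```

Request:
{"name": "move_arm", "arguments": {"plan": [{"x": 0,"y": 0,"z": -0.04,"yaw": 0,"fingers": 1},{"x": 0,"y": 0,"z": -0.08,"yaw": 0,"fingers": 1},{"x": 0,"y": 0,"z": -0.12,"yaw": 0,"fingers": 1},{"x": 0,"y": 0,"z": -0.16,"yaw": 0,"fingers": 1},{"x": 0,"y": 0,"z": -0.2,"yaw": 0,"fingers": 1}]}}

```text
time: 14.25
eef_pos: [0.4573, 0.0789, 0.3208]
tcp_rot: [0.999, -0.053, -0.001, -0.0]
contact_force: [1.1, 0.3, -0.1]
opening: -0.001
finger_force: 0.0
```

```bash
python3 - <<'E'
from h import *
im,s=snap('wrist','w5');print(s['eef_pos'],s['tcp_rot'])
E
```

```text
[0.45732136 0.07892825 0.32079017] [ 9.98593757e-01 -5.30114544e-02 -5.39951314e-04 -4.06182758e-05]
```

View pics/w5.png

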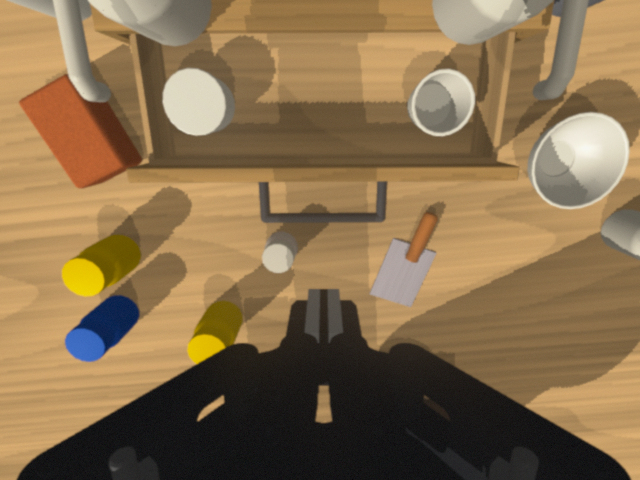

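The wrist view shows the closed tin at left (198,102), the open cup at right (442,102) and the spouts at (95,92) and (550,90). So the right pump is the one to press. Locating its head more precisely:

```bash
python3 - <<'E'
from h import *
s=ctrl.get_state();r=R.from_quat(s['tcp_rot'])
f=lambda u,v,z:np.round(r.inv().apply(wz(s,u,v,z)-s['eef_pos']),4)
for k,a in dict(spL=(95,92,.238),spR=(549,90,.238),cup=(442,102,.071),tin=(198,102,.071),hL=(260,217,.08),hR=(385,217,.08),faceL=(130,179,.104),faceR=(518,179,.104)).items(): print(k,f(*a))
# heads: circle mask in the fixed views
ax=r.apply([1,0,0]); 
for n,(u,v) in dict(scene=(250,194),side=(293.5,164)).items():
    im=cv2.imread('pics/%s0.png'%n);c=cv2.resize(im[int(v)-16:int(v)+24,int(u)-20:int(u)+20],(400,400),interpolation=cv2.INTER_CUBIC)
    cv2.imwrite(f'pics/hd_{n}.png',c)
cv2.imwrite('pics/hd.png',np.hstack([cv2.imread('pics/hd_scene.png'),cv2.imread('pics/hd_side.png')]))
for p in [onz('scene',250,194,.263),onz('side',293.5,164,.263)]: print('headR',np.round(r.inv().apply(p-s['eef_pos']),4))
for p in [onz('scene',294,263.5,.263),onz('side',222.5,229,.263)]: print('headL',np.round(r.inv().apply(p-s['eef_pos']),4))
E
```

```text
spL [ 0.0965 -0.1408  0.0925]
spR [0.0976 0.1394 0.0923]
cup [0.0992 0.1266 0.2593]
tin [ 0.0992 -0.1329  0.2595]
hL [-0.0243 -0.072   0.249 ]
hR [-0.0243  0.0708  0.2489]
faceL [ 0.0227 -0.2006  0.2256]
faceR [0.0226 0.2026 0.2253]
headR [0.1785 0.1209 0.0683]
headR [0.1711 0.1228 0.0682]
headL [ 0.1768 -0.1357  0.0684]
headL [ 0.1735 -0.1321  0.0684]
```

View pics/hd.png

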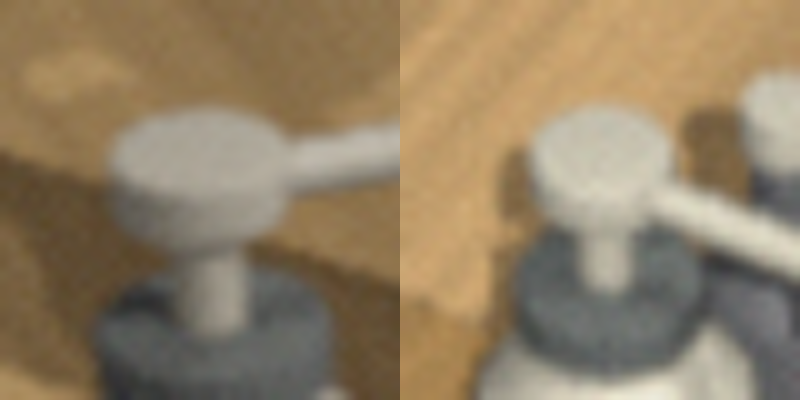

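Request:
{"name": "move_arm", "arguments": {"plan": [{"x": 0.04,"y": 0.03,"z": 0,"yaw": 0,"fingers": 1},{"x": 0.08,"y": 0.06,"z": 0,"yaw": 0,"fingers": 1},{"x": 0.12,"y": 0.09,"z": 0,"yaw": 0,"fingers": 1},{"x": 0.155,"y": 0.112,"z": 0,"yaw": 0,"fingers": 1},{"x": 0.178,"y": 0.128,"z": 0,"yaw": 0,"fingers": 1}]}}

```text
time: 14.8
eef_pos: [0.6227, -0.0693, 0.318]
tcp_rot: [0.999, -0.054, -0.001, -0.0]
contact_force: [0.6, 0.4, 0.8]
opening: 0.002
finger_force: 0.0
```

Request:
{"name": "move_arm", "arguments": {"plan": [{"x": 0,"y": 0,"z": 0.015,"yaw": 0,"fingers": 1},{"x": 0,"y": 0,"z": 0.03,"yaw": 0,"fingers": 1},{"x": 0,"y": 0,"z": 0.04,"yaw": 0,"fingers": 1},{"x": 0,"y": 0,"z": 0.045,"yaw": 0,"fingers": 1}]}}

```text
time: 15.2
eef_pos: [0.6198, -0.0661, 0.2719]
tcp_rot: [0.999, -0.053, -0.002, -0.0]
contact_force: [-0.3, 0.4, 0.1]
opening: 0.002
finger_force: 0.0
```

```bash
python3 - <<'E'
from h import *
im,s=snap('side','side3');print(s['eef_pos'],s['tcp_rot'])
snap('scene','scene3')
o=np.hstack([cv2.resize(cv2.imread('pics/scene3.png')[140:260,190:310],(400,400),interpolation=cv2.INTER_CUBIC),cv2.resize(cv2.imread('pics/side3.png')[110:230,240:360],(400,400),interpolation=cv2.INTER_CUBIC)])
cv2.imwrite('pics/c4.png',o)
E
```

```text
[ 0.61984878 -0.06608569  0.27186639] [ 9.98616560e-01 -5.25465214e-02 -1.89367189e-03 -4.93086767e-04]
```

View pics/c4.png

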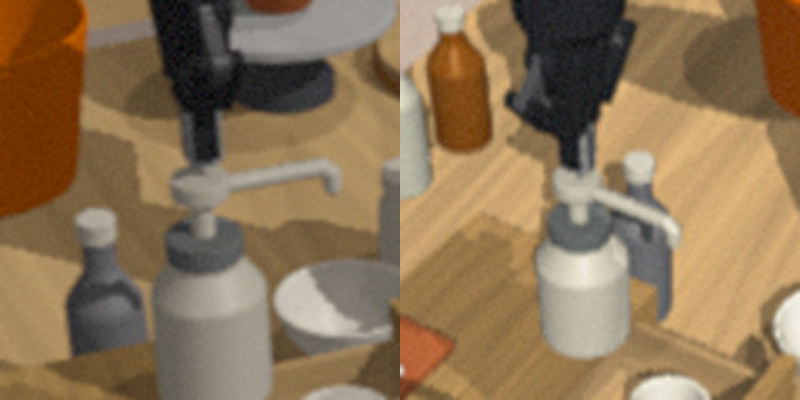

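The fingertips stand right over the right head in both views, at (205,165) and (578,165) in the crop. Pressing now.

Request:
{"name": "move_arm", "arguments": {"plan": [{"x": 0,"y": 0,"z": 0.006,"yaw": 0,"fingers": 1},{"x": 0,"y": 0,"z": 0.011,"yaw": 0,"fingers": 1},{"x": 0,"y": 0,"z": 0.015,"yaw": 0,"fingers": 1},{"x": 0,"y": 0,"z": 0.019,"yaw": 0,"fingers": 1},{"x": 0,"y": 0,"z": 0.023,"yaw": 0,"fingers": 1}]}}

```text
time: 15.8
eef_pos: [0.6216, -0.0672, 0.2525]
tcp_rot: [0.999, -0.053, 0.0, -0.0]
contact_force: [-2.6, 1.6, 6.0]
opening: -0.004
finger_force: 3.0
```

Request:
{"name": "move_arm", "arguments": {"plan": [{"x": 0,"y": 0,"z": 0.002,"yaw": 0,"fingers": 1},{"x": 0,"y": 0,"z": 0.004,"yaw": 0,"fingers": 1},{"x": 0,"y": 0,"z": 0.004,"yaw": 0,"fingers": 1},{"x": 0,"y": 0,"z": 0.004,"yaw": 0,"fingers": 1}]}}

```text
time: 16.2
eef_pos: [0.6217, -0.0672, 0.2491]
tcp_rot: [0.999, -0.053, 0.001, -0.0]
contact_force: [-2.6, 2.2, 7.1]
opening: -0.003
finger_force: 3.4
```

Request:
{"name": "move_arm", "arguments": {"plan": [{"x": 0,"y": 0,"z": 0.002,"yaw": 0,"fingers": 1},{"x": 0,"y": 0,"z": 0.004,"yaw": 0,"fingers": 1},{"x": 0,"y": 0,"z": 0.004,"yaw": 0,"fingers": 1}]}}

```text
time: 16.5
eef_pos: [0.6217, -0.0672, 0.247]
tcp_rot: [0.999, -0.053, 0.001, 0.0]
contact_force: [-6.2, 2.4, 11.6]
opening: 0.003
finger_force: 5.9
```

Request:
{"name": "move_arm", "arguments": {"plan": [{"x": 0,"y": 0,"z": 0.001,"yaw": 0,"fingers": 1},{"x": 0,"y": 0,"z": 0.002,"yaw": 0,"fingers": 1},{"x": 0,"y": 0,"z": 0.002,"yaw": 0,"fingers": 1}]}}

```text
time: 16.8
eef_pos: [0.6218, -0.0672, 0.247]
tcp_rot: [0.999, -0.053, 0.001, 0.0]
contact_force: [-7.9, 2.7, 16.9]
opening: -0.001
finger_force: 8.4
```

It is at the stop: z stays at 0.247 and the force is well past 8 N. Releasing straight up.

Request:
{"name": "move_arm", "arguments": {"plan": [{"x": 0,"y": 0,"z": -0.006,"yaw": 0,"fingers": 1},{"x": 0,"y": 0,"z": -0.014,"yaw": 0,"fingers": 1},{"x": 0,"y": 0,"z": -0.022,"yaw": 0,"fingers": 1},{"x": 0,"y": 0,"z": -0.05,"yaw": 0,"fingers": 1},{"x": 0,"y": 0,"z": -0.09,"yaw": 0,"fingers": 1}]}}

```text
time: 17.3
eef_pos: [0.6201, -0.0673, 0.3278]
tcp_rot: [0.999, -0.053, -0.004, -0.001]
contact_force: [0.6, -0.0, -0.5]
opening: -0.002
finger_force: 0.0
```

Request:
{"name": "move_arm", "arguments": {"plan": [{"x": -0.03,"y": -0.02,"z": 0,"yaw": 0,"fingers": 1},{"x": -0.07,"y": -0.04,"z": 0,"yaw": 0,"fingers": 1},{"x": -0.11,"y": -0.06,"z": 0,"yaw": 0,"fingers": 1},{"x": -0.14,"y": -0.09,"z": 0,"yaw": 0,"fingers": 1},{"x": -0.16,"y": -0.1,"z": 0,"yaw": 0,"fingers": 1}]}}

```text
time: 17.8
eef_pos: [0.4711, 0.0507, 0.3305]
tcp_rot: [0.999, -0.052, -0.0, -0.0]
contact_force: [-0.6, 0.1, 0.4]
opening: -0.001
finger_force: 0.0
```

```bash
python3 - <<'E'
from h import *
im,s=snap('wrist','w6');print(s['eef_pos'],s['contact_force'],s['time'])
snap('scene','scene4')
o=np.hstack([cv2.resize(cv2.imread('pics/scene4.png'),(400,300)),cv2.resize(cv2.imread('pics/w6.png'),(400,300))])
cv2.imwrite('pics/c5.png',o)
E
```

```text
[0.47112606 0.05074438 0.33054383] [-0.60146689  0.12096028  0.35601226] 17.8
```

View pics/c5.png

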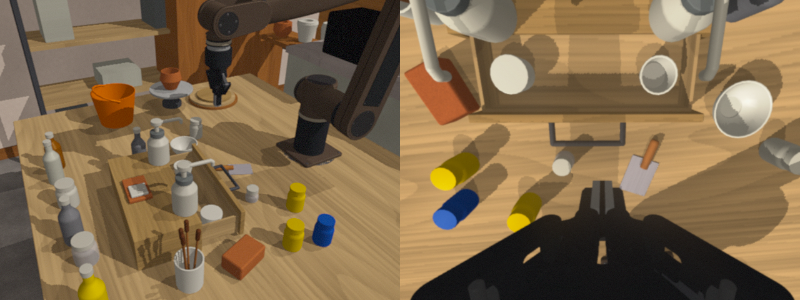

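The drawer is out, the cup stands upright at right (wrist crop 658,75), both pump heads are up, the pot stands upright and the arm touches nothing.

```bash
python3 -c "
from plant import ctrl
print(ctrl.sign_off())"
```

```text
the job is handed in; nothing more can be done
None
```

The job is done and handed in at about 18 s: I moved the pot clear and left it standing upright, pulled the drawer gently to its stop, and pressed the right pump, the one over the open cup, down to its stop and released it.

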